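# Park the blue racer in the third gap

### The arm

A 6-joint arm with a two-finger parallel gripper is mounted at the origin on the work surface. World frame = base frame: x ahead of the robot, y to its left, z up, the work surface at z = 0. Lengths are in m, angles in degrees, forces in N, time in s.
With the tool pointing down it reaches from about 0.275 to 0.825 m from the base axis. Payload 5.2 kg.
Tool frame: the origin (TCP) lies between the finger pads; the fingertips stand 17 mm ahead of it and the grasp point (between the pads) lies 2 mm behind it; z points along the fingers, y is the direction in which the jaws open and shut (so a half turn about z gives the same grasp; the last joint's range is limited). The gripper opens to 93 mm and grips with 3 to 60 N. Pads are 15 mm wide; open, the fingers measure 128 mm over their backs; the gripper's body (75 mm by 188 mm) begins 65 mm behind the grasp point.
Start: joints at [-86.047, 14.817, 87.949, -0, 77.235, -11.62], TCP at [0.148, -0.53, 0.236] pointing down, gripper open.
Joint ranges: [-179.93, 179.93], [-52.35, 119.4], [10.71, 147.94], [-69.91, 249.91], [12.55, 155.21], [-178.61, 178.61]. Speed limits (degrees/s): [147.25, 147.25, 180, 180, 180, 180].

### API

Orientations are given as [roll, pitch, yaw] about the fixed x, y, z axes, in that order (R = Rz(yaw) Ry(pitch) Rx(roll)).
In Python, from rig import read_state, snapshot, hand_in gives the robot as it stands.
- The arm moves only by the tool play_rows, never from a script. Its argument "increments" is a list of rows, each a list of 7 numbers: the shift along the tool's x, y, z in m, then the turn, a rotation vector about the tool's x, y, z in degrees, then the opening, from -1 (shut) to 1 (fully open), so that 0 is half open. In form: [[x, y, z, rx, ry, rz, hand], ...]. A call has 1 to 5 rows; each row shifts and turns the commanded pose from where the row before left it, along the tool's axes as they then stand; what a row does not reach is not made up. A row lasts 1/12 s, in which the tool goes at most 41.7 mm and 7.16 degrees, less where a joint would pass 70% of its speed; a pose out of reach is approached as far as the arm can. A call with a gripper value outside its range is refused whole. The fingers move at their own pace and stop on an object; "newtons" is the grip in N (left out, the last holds). Time passes only in rows, so rows that do not move let the fingers close. It gives the time, the measured TCP pose, the force and the opening at its end, in the units of the state.
- read_state(): the state, without advancing time (a new reading comes with each control period).
- snapshot(name): name is "scene" or "top"; returns a dict with "image" (384x512x3 uint8, blue, green, red), "fx", "fy", "cx", "cy" (pixels), "R" (3x3) and "t" (3): a world point X has camera coordinates R X + t. Camera axes: x right, y down, z forward; pixel columns grow to the right and rows downward; lengths in m; the calibration is good to about 2 mm. A picture is of the moment at which its call begins. There is no depth.
- hand_in(): hands the job in, once; it reports no verdict.
The state is a dict: "time_s": time; "joints": joint angles; "dq": joint speeds; "tau": joint torques, N m; "eef_pos": TCP position; "eef_rot": TCP orientation; "force": force on the tool from outside, world axes, zero at the start; "wrist_torque": the same for the moment, N m; "width": finger opening in m.
Only numpy, scipy, OpenCV 4.12 (cv2) and the standard library are available. Lean on these libraries where they do the work, as an engineer would, in place of code of your own. Each camera call takes 0.05 s, during which the arm holds its last target.

### The job

Starting at the end of the parking rack beside the white start gantry, run a fingertip inwards along the row so that it bends over the first, second and third orange tabs in turn (the third tab is the near side of the third gap; every gap counts, empty or occupied), and leave the other four tabs unbent. Then push the blue racer along the board, without lifting it, nose first into that third gap until it is fully home against the back wall. Leave everything else where it stands, and finish clear.

Things in the scene. Friction and masses are not known exactly. Their poses are not given: they have to be found in the camera images.
- racer: loose blue slot car with a white stripe, 60 to 130 g, slides on the board when pushed; 76 mm long, 34 mm wide, 22 mm high at the cabin; origin at the centre of its underside, x to its nose, y to its left, z up. The lower 16 mm of its body is a plain upright-sided block 76 x 34 mm. It starts standing in front of the rack with its nose roughly towards it
- rack: white plastic parking rack, fixed to the board: seven upright dividers (4 mm thick, 70 mm long, 26 mm high) in a row at 52 mm pitch make six gaps 48 mm wide, open to the robot's side, closed by a back wall. Origin: middle of the row (at the 4th divider), level with the dividers' front ends, at board level; x into the gaps (away from the robot), y along the row to the robot's left, z up
- wall_mid (a point): middle of the rack's back wall, on its front face at board level, 70 mm behind the dividers' front ends; the wall is 26 mm high. Gaps have no floor: cars slide in on the green infield board (top at z = 6 mm). A racer fully home touches the wall with its nose, its tail 6 mm outside the dividers and its origin at rack x = 32 mm
- tab_mid (a point): top edge of the upright middle (4th) tab, 48 mm above the board, at rack x = 26 mm. Every divider carries such a sprung orange tab: a plate 24 mm wide (rack x 14 to 38 mm), 3 mm thick, 21 mm high, hinged at its foot 27 mm above the board along the rack's x. A fingertip passing along the row bends it over; behind the fingertip it springs back
- gantry: loose white enamel start gantry with red lights, 126 mm long along its x, 74 mm high, origin at its underside's centre. It stands beside one end of the rack, about 110 mm outside the last divider, on the left or the right: gaps are counted from that end
- grandstand: loose grey stepped plastic grandstand, 110 x 70 mm, 74 mm high, origin about the centre of its underside; beside the other end of the rack. Leave alone
- lamp1: loose chrome lamp post, foot 32 mm across, 115 mm high, arm 28 mm towards the robot, origin at the centre of its foot; to one side in front of the rack. Leave alone
- lamp2: second chrome lamp post, the same. Leave alone
- car_red: loose red slot car parked fully home in one gap (never in the third from either end); 76 mm long, 34 mm wide, 22 mm high at the cabin; origin at the centre of its underside, x to its nose, y to its left, z up. Leave alone
- car_yellow: loose yellow slot car, parked likewise in another gap; 76 mm long, 34 mm wide, 22 mm high at the cabin; origin at the centre of its underside, x to its nose, y to its left, z up. Leave alone
- tin: loose small red jar with a steel cap, 34 mm across, 35 mm high, origin at its underside's centre; on the board behind the rack. Leave alone
- tab1 (a joint): sprung orange tab on top of divider 1 counted from the left (rack y = 156 mm); rad: 0 upright, positive leaning to the rack's -y (right), negative to +y (left), at most 1.3 either way; sprung, about 0.03 N m per rad, so 1 to 3 N at its top
- tab2 (a joint): sprung orange tab on top of divider 2 counted from the left (rack y = 104 mm); as tab1
- tab3 (a joint): sprung orange tab on top of divider 3 counted from the left (rack y = 52 mm); as tab1
- tab4 (a joint): sprung orange tab on top of divider 4 counted from the left (rack y = 0 mm); as tab1
- tab5 (a joint): sprung orange tab on top of divider 5 counted from the left (rack y = -52 mm); as tab1
- tab6 (a joint): sprung orange tab on top of divider 6 counted from the left (rack y = -104 mm); as tab1
- tab7 (a joint): sprung orange tab on top of divider 7 counted from the left (rack y = -156 mm); as tab1
- nose (a point): point at the middle of the blue racer's nose, 38 mm ahead of its origin, at board level
Things that resemble listed ones, but are neither listed nor needed, are in the scene too. What is shaped like the gantry but purple is not meant.

How it is judged:
By the outcome, as a careful person would: the job done as asked, in the order asked, and still so for the second after the job is handed in, with the robot touching nothing.
It also fails if it takes over 72 s, if anything falls off the work surface, if the arm or the gripper's body presses on something with over 40 N, if the wrist force passes 120 N, or if a joint passes its speed limit or range.

## Working session

There is one attempt and no reset: what is moved stays moved. The work goes in short steps, Python scripts to look and compute and a tool call to move; the robot and the scene stay as the last step left them, time stands still between calls to the robot, and variables do not carry over. Pictures are saved under pics/ and viewed, and the job is handed in when it is done.

Besides the shell and the picture viewer there is one more tool, called after ">>>" in YAML: its name, and indented under it one key for each argument. play_rows: Moves the arm, as the interface text tells. Its arguments: {"type":"object","properties":{"increments":{"type":"array"},"newtons":{"type":"number"}},"required":["increments"]}

```bash
ls; mkdir -p pics; python3 - <<'E'
from rig import read_state,snapshot
import cv2,numpy as np
print(read_state())
for n in("scene","top"):
    s=snapshot(n); cv2.imwrite(f"pics/{n}0.png",s["image"]); np.savez(f"{n}0.npz",**s)
    print(n,s["fx"],s["fy"],s["cx"],s["cy"],s["R"],s["t"])
E
```

```text
pics
{'time_s': 0.0, 'joints': array([-8.60469460e+01,  1.48592434e+01,  8.80087619e+01,  9.40906895e-06,
        7.72355542e+01, -1.16208505e+01]), 'dq': array([-0.02939001, -0.06416531, -0.00419815,  0.00191331, -0.11320644,
       -0.0276139 ]), 'tau': array([ 2.36351007e-04, -4.37304819e+01, -2.84007132e+01,  7.18898233e-02,
        4.11985838e-02, -1.10646906e-04]), 'eef_pos': array([ 0.14764008, -0.52929004,  0.23483406]), 'eef_rot': array([-1.79898565e+02, -2.08694108e-02,  1.55738839e+01]), 'force': array([ 1.00702688, -0.42884007,  1.41082053]), 'wrist_torque': array([-0.01007647,  0.03281901, -0.02172805]), 'width': 0.09308344539971147}
scene 407.54578210833967 407.54578210833967 254.66780662078287 200.02345332435164 [[-0.80736849  0.59004356  0.00217198]
 [ 0.49611801  0.68083173 -0.5388275 ]
 [-0.31941044 -0.43395478 -0.84241333]] [ 0.36527142 -0.21693615  1.394831  ]
top 443.40005919871584 443.40005919871584 258.79214261875546 189.76127874073842 [[ 0.01137725 -0.99984322  0.01356826]
 [-0.99092459 -0.01309121 -0.13377999]
 [ 0.13393665 -0.01192307 -0.99091817]] [-0.00212568  0.47289726  1.06023945]
```

View pics/scene0.png

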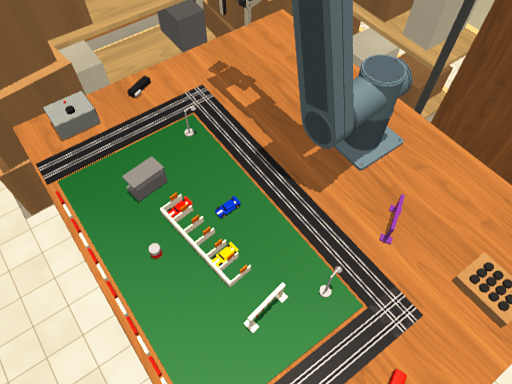

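View pics/top0.png

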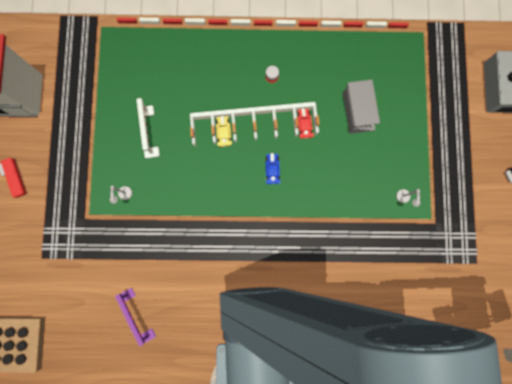

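```bash
python3 - <<'E'
import cv2
im=cv2.imread("pics/top0.png")[85:205,95:390]
cv2.imwrite("pics/topc.png",cv2.resize(im,None,fx=2.7,fy=2.7,interpolation=cv2.INTER_CUBIC))
im=cv2.imread("pics/scene0.png")[180:300,120:280]
cv2.imwrite("pics/scenec.png",cv2.resize(im,None,fx=5,fy=5,interpolation=cv2.INTER_CUBIC))
E
```

```text
(no output)
```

View pics/topc.png

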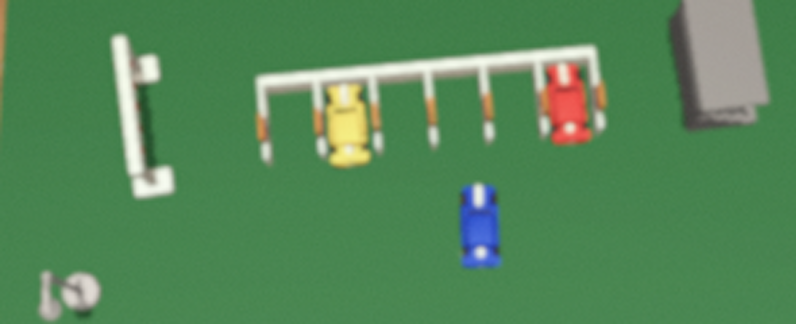

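View pics/scenec.png

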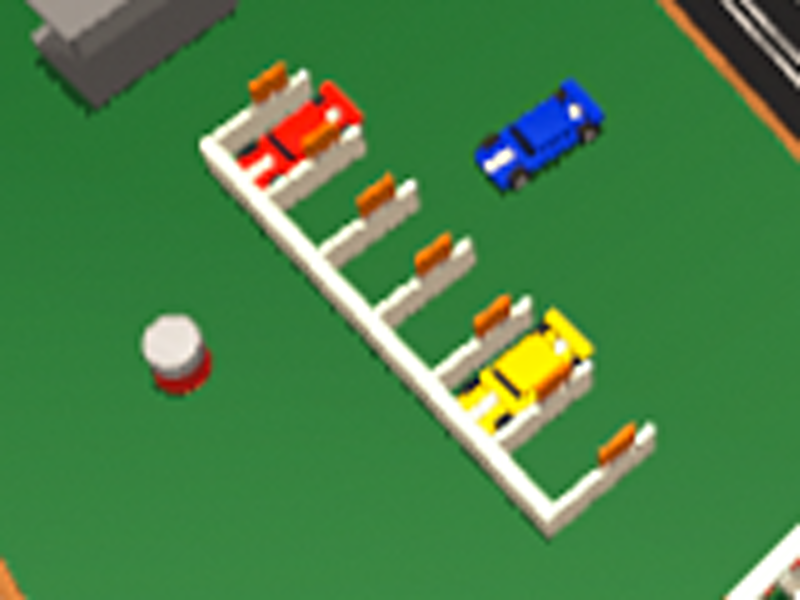

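```bash
cat > h.py <<'E'
import cv2,numpy as np
from scipy.optimize import least_squares
from rig import read_state,snapshot
def proj(s,X):
    p=np.atleast_2d(X)@s["R"].T+s["t"]; return np.c_[s["fx"]*p[:,0]/p[:,2]+s["cx"],s["fy"]*p[:,1]/p[:,2]+s["cy"]]
def ray(s,uv,z):
    d=s["R"].T@np.array([(uv[0]-s["cx"])/s["fx"],(uv[1]-s["cy"])/s["fy"],1]); c=-s["R"].T@s["t"]
    return c+d*(z-c[2])/d[2]
def blobs(im,lo,hi,amin=8,roi=None):
    m=cv2.inRange(cv2.cvtColor(im,cv2.COLOR_BGR2HSV),np.array(lo),np.array(hi))
    if roi: k=np.zeros_like(m);k[roi[1]:roi[3],roi[0]:roi[2]]=255;m&=k
    n,l,st,c=cv2.connectedComponentsWithStats(m)
    return [(c[i],st[i,4],l==i) for i in range(1,n) if st[i,4]>=amin]
E
python3 - <<'E'
from h import *
S={n:dict(np.load(f"{n}0.npz")) for n in("scene","top")}
roi={"scene":(150,185,260,290),"top":(180,95,330,160)}
for n in S:
    for c,a,_ in blobs(S[n]["image"],(8,150,80),(17,255,255),4,roi[n]): print(n,"orange",c.round(1),a,ray(S[n],c,.0435).round(4))
for n in S:
    for c,a,m in blobs(S[n]["image"],(110,120,40),(130,255,255),30):
        ys,xs=np.nonzero(m); r=cv2.minAreaRect(np.c_[xs,ys].astype(np.float32))
        print(n,"blue",c.round(1),a,ray(S[n],c,.018).round(4),r)
E
```

```text
scene orange [258. 186.] 10 [ 0.4259 -0.0195  0.0435]
scene orange [173.2 196.3] 33 [ 0.6514 -0.138   0.0435]
scene orange [187.5 197.7] 6 [ 0.6196 -0.1087  0.0435]
scene orange [183.5 207.4] 34 [ 0.6465 -0.0866  0.0435]
scene orange [195.  218.7] 33 [ 0.6395 -0.0342  0.0435]
scene orange [206.1 230.6] 33 [0.6346 0.0173 0.0435]
scene orange [218.1 242.6] 31 [0.6281 0.0686 0.0435]
scene orange [230.7 255.5] 22 [0.6218 0.1212 0.0435]
scene orange [243.3 268.4] 27 [0.6159 0.172  0.0435]
top orange [296.9 122.5] 16 [ 0.6416 -0.0892  0.0435]
top orange [317.  120.5] 6 [ 0.6475 -0.1393  0.0435]
top orange [311. 122.] 5 [ 0.6434 -0.1243  0.0435]
top orange [191.5 133.7] 6 [0.6091 0.1719 0.0435]
scene blue [227.8 206.3] 212 [ 0.5323 -0.0273  0.018 ] ((227.3580780029297, 206.81442260742188), (10.326651573181152, 25.55963134765625), 52.594642639160156)
top blue [272.2 169. ] 287 [ 0.5277 -0.0296  0.018 ] ((272.11846923828125, 168.36907958984375), (29.013755798339844, 12.484404563903809), 87.1375961303711)
```

```bash
cat >> h.py <<'E'
from scipy.optimize import minimize
def box(x0,x1,y0,y1,z0,z1): return np.array([[x,y,z] for x in(x0,x1) for y in(y0,y1) for z in(z0,z1)])
def place(P,p):
    c,s=np.cos(p[2]),np.sin(p[2]); return np.c_[p[0]+c*P[:,0]-s*P[:,1],p[1]+s*P[:,0]+c*P[:,1],P[:,2]+.006]
def render(s,boxes,p,roi,k=8):
    x0,y0,x1,y1=roi; m=np.zeros(((y1-y0)*k,(x1-x0)*k),np.uint8)
    for b in boxes:
        uv=(proj(s,place(b,p))-[x0,y0]+.5)*k-.5
        h=cv2.convexHull(uv.astype(np.float32)); cv2.fillConvexPoly(m,np.round(h*16).astype(np.int32),255,shift=4)
    return cv2.resize(m,(x1-x0,y1-y0),interpolation=cv2.INTER_AREA)/255.
RACK=[box(0,.07,y-.002,y+.002,0,.026) for y in np.arange(-3,4)*.052]+[box(.07,.074,-.158,.158,0,.026)]
TAB=[box(.014,.038,y-.0015,y+.0015,.027,.048) for y in np.arange(-3,4)*.052]
CAR=[box(-.038,.038,-.017,.017,0,.016)]
def fit(s,soft,boxes,p0,roi,blur=.7):
    f=lambda q:np.sum((cv2.GaussianBlur(render(s,boxes,q*sc,roi),(0,0),blur)-soft)**2)
    sc=np.array([.01,.01,.05]); best=None
    for d in((0,0,0),(.5,.5,.5),(-.5,.5,-.5),(.5,-.5,-.5),(-.5,-.5,.5)):
        r=minimize(f,np.array(p0)/sc+d,method="Nelder-Mead",options=dict(initial_simplex=np.array(p0)/sc+np.array(d)+np.vstack([np.zeros(3),np.eye(3)*.6]),xatol=.005,fatol=.01))
        if best is None or r.fun<best.fun: best=r
    return best.x*sc,best.fun
def soft(s,roi,kind):
    im=s["image"][roi[1]:roi[3],roi[0]:roi[2]].astype(float); b,g,r=im[...,0],im[...,1],im[...,2]
    if kind=="blue": v=(b-np.maximum(g,r))/90
    if kind=="rack": v=(np.minimum(r,250)-60)/130      # rack + tabs: red channel vs green board
    return np.clip(v,0,1)
E
python3 - <<'E'
from h import *
S={n:dict(np.load(f"{n}0.npz")) for n in("scene","top")}
for n,roi in(("scene",(208,190,248,224)),("top",(258,146,288,192))):
    print(n,fit(S[n],soft(S[n],roi,"blue"),CAR,(.53,-.028,0),roi))
for n,roi in(("scene",(155,185,255,295)),("top",(183,95,325,150))):
    s=soft(S[n],roi,"rack"); cv2.imwrite(f"pics/s{n}.png",cv2.resize(s*255,None,fx=5,fy=5))
    # exclude yellow/red cars by saturation mask except orange handled: use white only
    im=S[n]["image"][roi[1]:roi[3],roi[0]:roi[2]]; hsv=cv2.cvtColor(im,cv2.COLOR_BGR2HSV)
    b=im[...,0].astype(float); w=np.clip((b-80)/100,0,1)
    print(n,"white",fit(S[n],w,RACK,(.61,.0175,np.radians(6.7)),roi))
    hue=hsv[...,0];print(im.reshape(-1,3).max(0))
E
```

```text
scene (array([ 0.53241324, -0.02923436,  0.10958203]), np.float64(70.99668618622911))
top (array([ 0.52986466, -0.0294429 ,  0.01053524]), np.float64(53.96439083706096))
scene white (array([0.60923347, 0.01414289, 0.11161656]), np.float64(450.7295760701767))
[255 255 255]
top white (array([0.60964798, 0.01388434, 0.1097945 ]), np.float64(312.5118719239569))
[233 247 244][ WARN:0@1.588] global loadsave.cpp:1063 imwrite_ Unsupported depth image for selected encoder is fallbacked to CV_8U.
```

```bash
cat > ov.py <<'E'
from h import *
def ov(S,n,items,roi,k,out):
    x0,y0,x1,y1=roi; im=cv2.resize(S[n]["image"][y0:y1,x0:x1],None,fx=k,fy=k,interpolation=cv2.INTER_CUBIC)
    for boxes,p,col in items:
        for b in boxes:
            uv=(proj(S[n],place(b,p))-[x0,y0]+.5)*k
            for i in range(8):
                for j in(1,2,4):
                    if not i&j: cv2.line(im,tuple(int(v) for v in uv[i]),tuple(int(v) for v in uv[i|j]),col,1,cv2.LINE_AA)
    cv2.imwrite(out,im)
E
python3 - <<'E'
from ov import *
S={n:dict(np.load(f"{n}0.npz")) for n in("scene","top")}
for y in(0,3,6):
    its=[(CAR,(.531,-.0293,np.radians(y)),(255,255,255)),(RACK,(.6094,.014,.111),(255,0,255)),(TAB,(.6094,.014,.111),(255,255,0))]
    ov(S,"top",its,(255,145,290,192),12,f"pics/ot{y}.png")
    ov(S,"scene",its,(205,190,250,224),12,f"pics/os{y}.png")
a=[[cv2.resize(cv2.imread(f"pics/o{v}{y}.png"),(260,290)) for y in(0,3,6)] for v in "ts"]
cv2.imwrite("pics/ocar.png",np.vstack([np.hstack(r) for r in a]))
ov(S,"top",its,(183,98,325,150),5,"pics/otr.png"); ov(S,"scene",its,(155,185,255,290),5,"pics/osr.png")
E
```

```text
(no output)
```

View pics/ocar.png

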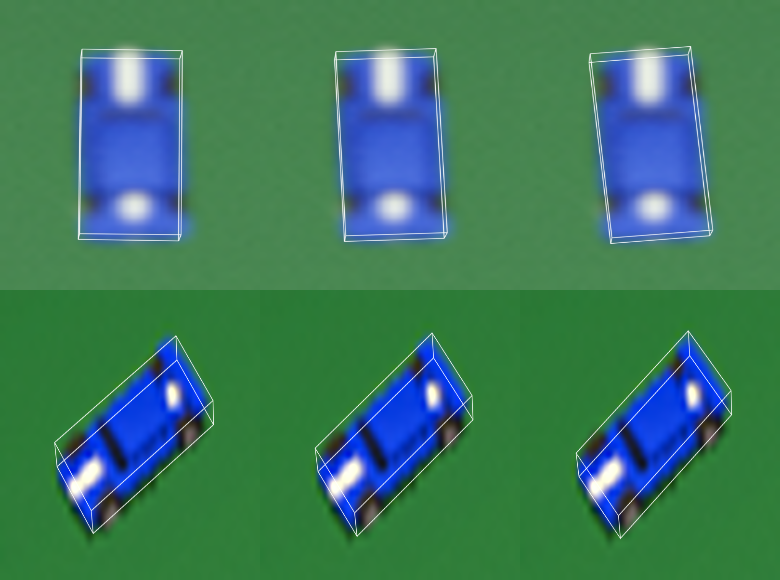

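View pics/otr.png

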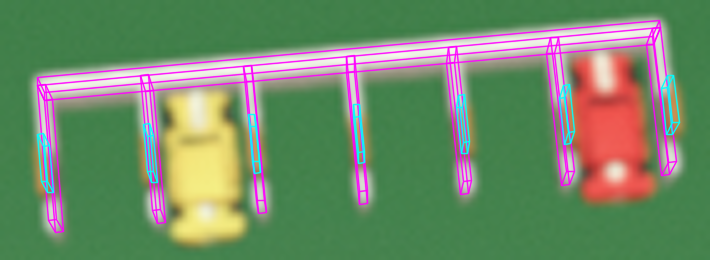

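View pics/osr.png

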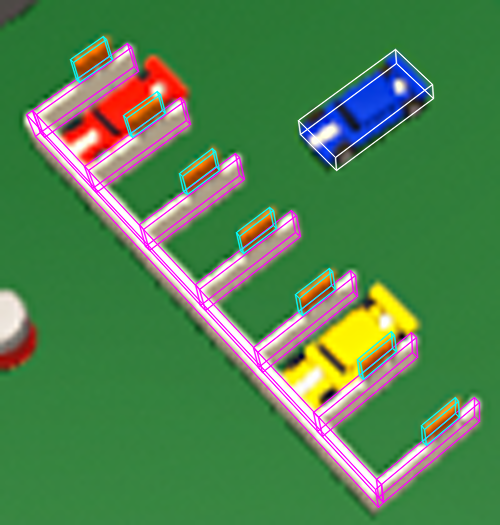

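The gantry (white, top px 147,128) stands at the left end, so I count from the left (+y). Candidates:
- **Gantry:** white one at (147,128); the purple one at (135,317) is a decoy.
- **Racer:** blue car at (272,169); the red car (304,123), yellow car (223,131) and a red item off the board (12,177) are not it.
- **Third gap:** between dividers 3 and 4, top px about 234 to 255, and it is empty.

The crops confirm these choices. I'll move the gripper, shut, to the rack's left end.

>>> play_rows:
  increments:
    - [0.03,-0.027,0,0,0,0,-1]
    - [0.03,-0.027,0,0,0,0,-1]
    - [0.03,-0.027,0,0,0,0,-1]
    - [0.03,-0.027,0,0,0,0,-1]
    - [0.03,-0.027,0,0,0,0,-1]
  newtons: 10

```text
time_s: 0.52
eef_pos: [0.2563, -0.3576, 0.2352]
eef_rot: [-180.0, -0.0, 15.5]
force: [1.4, -0.0, -0.2]
width: 0.0643
```

>>> play_rows:
  increments:
    - [0.03,-0.027,0,0,0,0,-1]
    - [0.03,-0.027,0,0,0,0,-1]
    - [0.03,-0.027,0,0,0,0,-1]
    - [0.03,-0.027,0,0,0,0,-1]
    - [0.03,-0.027,0,0,0,0,-1]

```text
time_s: 0.93
eef_pos: [0.3646, -0.1872, 0.2356]
eef_rot: [-180.0, -0.0, 15.5]
force: [1.1, -0.4, -0.5]
width: 0.0311
```

>>> play_rows:
  increments:
    - [0.03,-0.027,0,0,0,0,-1]
    - [0.03,-0.027,0,0,0,0,-1]
    - [0.03,-0.027,0,0,0,0,-1]
    - [0.03,-0.027,0,0,0,0,-1]
    - [0.03,-0.027,0,0,0,0,-1]

```text
time_s: 1.35
eef_pos: [0.4729, -0.0167, 0.2355]
eef_rot: [-180.0, 0.0, 15.6]
force: [1.1, -0.3, 0.2]
width: 0.0014
```

>>> play_rows:
  increments:
    - [0.03,-0.027,0,0,0,0,-1]
    - [0.03,-0.027,0,0,0,0,-1]
    - [0.03,-0.027,0,0,0,0,-1]
    - [0.03,-0.027,0,0,0,0,-1]
    - [0.03,-0.027,0,0,0,0,-1]

```text
time_s: 1.77
eef_pos: [0.5811, 0.1535, 0.2351]
eef_rot: [-180.0, 0.0, 15.6]
force: [0.7, -1.3, -0.1]
width: 0.0006
```

>>> play_rows:
  increments:
    - [0,0,0,0,0,-7,-1]
    - [0,0,0,0,0,-7,-1]
    - [0,0,0,0,0,-7,-1]
    - [0,0,0,0,0,-7,-1]
    - [0,0,0,0,0,-7,-1]

```text
time_s: 2.18
eef_pos: [0.5804, 0.1517, 0.2349]
eef_rot: [-179.9, 0.1, 50.9]
force: [0.4, 0.8, 0.3]
width: 0.0005
```

>>> play_rows:
  increments:
    - [0,0,0,0,0,-7,-1]
    - [0,0,0,0,0,-7,-1]
    - [0,0,0,0,0,-7,-1]
    - [0,0,0,0,0,-7,-1]
    - [0,0,0,0,0,-7,-1]

```text
time_s: 2.6
eef_pos: [0.5804, 0.1514, 0.2351]
eef_rot: [-179.9, 0.0, 85.9]
force: [-0.2, 0.3, -0.6]
width: 0.0009
```

>>> play_rows:
  increments:
    - [0,0,0,0,0,-5.4,-1]
    - [0,0,0,0,0,-5.4,-1]
    - [0,0,0,0,0,0,-1]

```text
time_s: 2.85
eef_pos: [0.5804, 0.1514, 0.2351]
eef_rot: [-179.9, -0.0, 96.6]
force: [0.1, 0.9, 0.0]
width: 0.0003
```

>>> play_rows:
  increments:
    - [0.025,0.02,0,0,0,0,-1]
    - [0.025,0.02,0,0,0,0,-1]
    - [0,0,0.03,0,0,0,-1]
    - [0,0,0.04,0,0,0,-1]
    - [0,0,0.04,0,0,0,-1]

```text
time_s: 3.27
eef_pos: [0.6158, 0.2064, 0.1253]
eef_rot: [179.8, -0.0, 96.2]
force: [-0.5, -0.6, -1.2]
width: 0.0004
```

>>> play_rows:
  increments:
    - [0,0,0.03,0,0,0,-1]
    - [0,0,0.02,0,0,0,-1]
    - [0,0,0,0,0,0,-1]

```text
time_s: 3.52
eef_pos: [0.6109, 0.205, 0.0697]
eef_rot: [-179.4, 0.0, 96.2]
force: [-0.0, -0.0, -0.8]
width: 0.0005
```

```bash
cat >> h.py <<'E'
RK=(.6094,.014,.1108)
def torack(p):
    d=np.array(p[:2])-RK[:2]; c,s=np.cos(RK[2]),np.sin(RK[2]); return np.array([c*d[0]+s*d[1],-s*d[0]+c*d[1]])
def look(tag,crop=None,k=1):
    S={}
    for n in("scene","top"):
        S[n]=snapshot(n); np.savez(f"{n}{tag}.npz",**S[n])
    a=S["scene"]["image"][170:310,130:310]; b=S["top"]["image"][90:200,110:340]
    a=cv2.resize(a,(514,400),interpolation=cv2.INTER_CUBIC); b=cv2.resize(b,(790,378),interpolation=cv2.INTER_CUBIC)
    cv2.imwrite(f"pics/s{tag}.png",a); cv2.imwrite(f"pics/t{tag}.png",b); return S
E
python3 - <<'E'
from h import *
look("1"); s=read_state(); print(s["time_s"],s["eef_pos"],s["eef_rot"],torack(s["eef_pos"]))
E
```

```text
3.6167 [0.61457351 0.20552622 0.07519706] [-1.79899794e+02  2.91417966e-03  9.62698442e+01] [0.02631949 0.18977972]
```

View pics/s1.png

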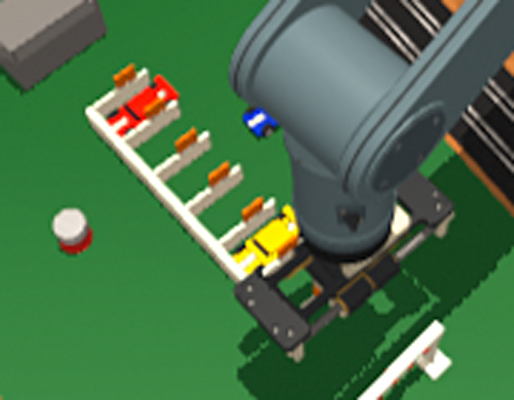

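View pics/t1.png

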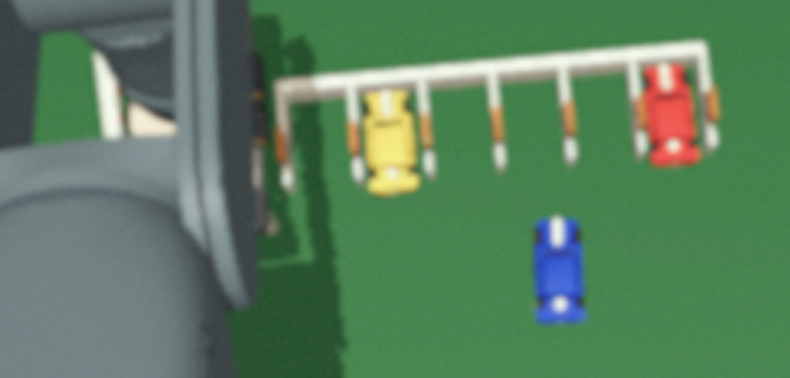

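The shut fingertip is over the row line beyond tab 1, and all seven tabs are upright. I'll lower it and run inwards.

>>> play_rows:
  increments:
    - [0,0,0.007,0,0,0,-1]
    - [0,0,0.005,0,0,0,-1]
    - [0,0,0.002,0,0,0,-1]
    - [0,0,0,0,0,0,-1]
    - [-0.005,0,0,0,0,0,-1]

```text
time_s: 4.03
eef_pos: [0.6155, 0.2012, 0.0622]
eef_rot: [180.0, -0.0, 96.4]
force: [0.2, -0.2, -0.6]
width: 0.0004
```

>>> play_rows:
  increments:
    - [-0.01,0,0,0,0,0,-1]
    - [-0.01,0,0,0,0,0,-1]
    - [-0.01,0,0,0,0,0,-1]
    - [-0.01,0,0,0,0,0,-1]
    - [-0.01,0,0,0,0,0,-1]

```text
time_s: 4.45
eef_pos: [0.6213, 0.1495, 0.062]
eef_rot: [180.0, 0.0, 96.3]
force: [-0.0, 1.1, 0.8]
width: 0.0008
```

```bash
python3 - <<'E'
from h import *
look("2"); s=read_state(); print(s["time_s"],s["eef_pos"],s["eef_rot"],torack(s["eef_pos"]),s["force"])
E
```

```text
4.55 [0.62147887 0.14848047 0.06178387] [1.79989930e+02 4.78225662e-02 9.62496544e+01] [0.02687477 0.13232023] [0.2836663  0.46903473 0.71137634]
```

View pics/t2.png

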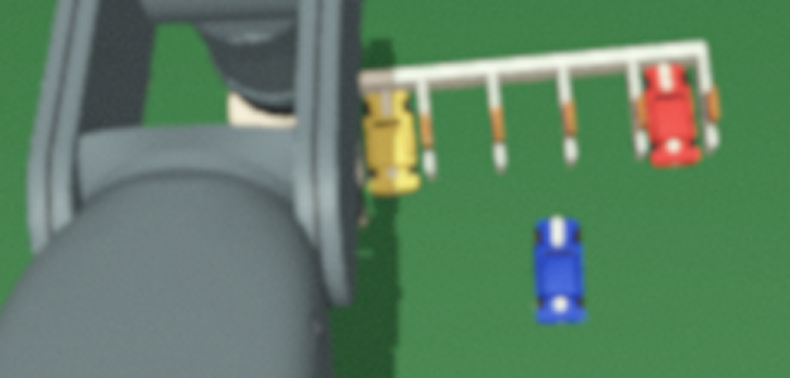

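View pics/s2.png

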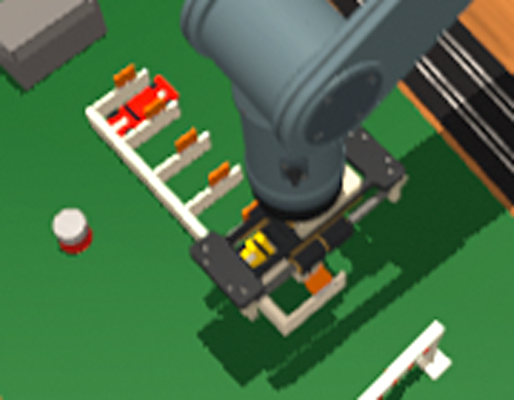

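>>> play_rows:
  increments:
    - [-0.01,0,0,0,0,0,-1]
    - [-0.01,0,0,0,0,0,-1]
    - [-0.01,0,0,0,0,0,-1]
    - [-0.01,0,0,0,0,0,-1]
    - [-0.01,0,0,0,0,0,-1]

```text
time_s: 4.97
eef_pos: [0.6267, 0.1002, 0.0617]
eef_rot: [180.0, 0.0, 96.4]
force: [-0.2, 0.7, 0.4]
width: 0.0004
```

>>> play_rows:
  increments:
    - [-0.01,0,0,0,0,0,-1]
    - [-0.01,0,0,0,0,0,-1]
    - [-0.01,0,0,0,0,0,-1]
    - [-0.01,0,0,0,0,0,-1]
    - [-0.008,0,0,0,0,0,-1]

```text
time_s: 5.38
eef_pos: [0.632, 0.0522, 0.0617]
eef_rot: [180.0, 0.0, 96.4]
force: [-0.2, 0.2, 1.3]
width: 0.0007
```

```bash
python3 - <<'E'
from h import *
look("3"); s=read_state(); print(s["time_s"],s["eef_pos"],s["eef_rot"],torack(s["eef_pos"]),s["force"])
E
```

```text
5.4833 [0.63230012 0.05140547 0.06192126] [1.79977533e+02 7.82383612e-02 9.63002101e+01] [0.02689575 0.03464395] [-0.02551391 -3.11601389  3.99710662]
```

View pics/t3.png

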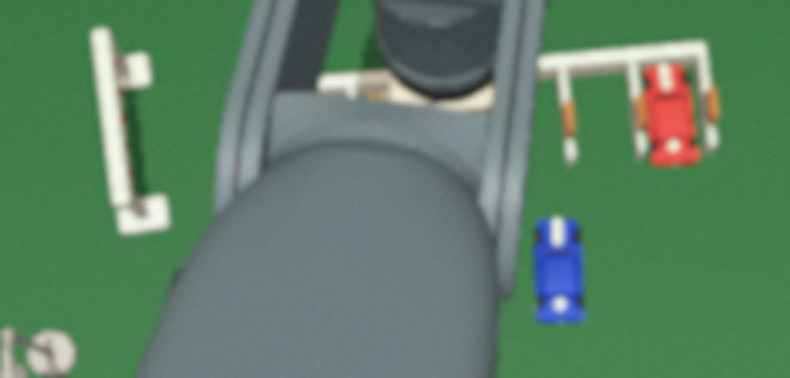

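View pics/s3.png

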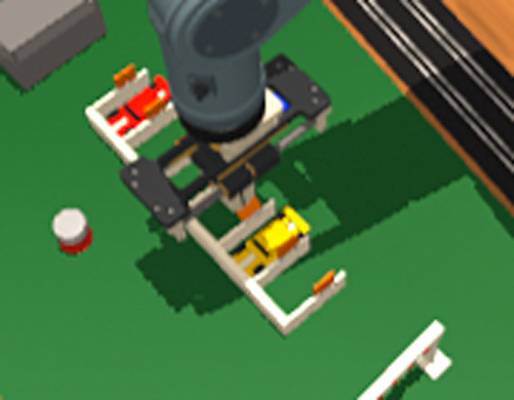

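>>> play_rows:
  increments:
    - [-0.007,0,0,0,0,0,-1]
    - [-0.005,0,0,0,0,0,-1]
    - [-0.003,0,0,0,0,0,-1]
    - [0,0,0,0,0,0,-1]

```text
time_s: 5.82
eef_pos: [0.6335, 0.038, 0.0615]
eef_rot: [-180.0, 0.0, 96.4]
force: [0.4, -0.5, 0.7]
width: 0.0008
```

```bash
python3 - <<'E'
from h import *
look("4"); s=read_state(); print(s["time_s"],s["eef_pos"],s["eef_rot"],torack(s["eef_pos"]),s["force"])
E
```

```text
5.9167 [0.63340054 0.03863739 0.06146237] [-1.79979492e+02 -7.95858303e-03  9.63644249e+01] [0.02657761 0.02183249] [0.70731467 0.00562789 0.50559427]
```

View pics/s4.png

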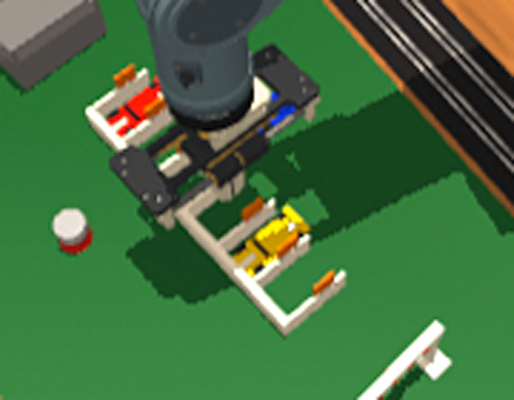

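Tab 3 has sprung upright and tab 4 is untouched. Next I'll lift, then go to the racer's right side.

>>> play_rows:
  increments:
    - [0,0,-0.02,0,0,0,-1]
    - [0,0,-0.04,0,0,0,-1]
    - [0,0,-0.04,0,0,0,-1]
    - [-0.028,-0.028,0,0,0,0,-0.35]
    - [-0.028,-0.028,0,0,0,0,-0.35]

```text
time_s: 6.33
eef_pos: [0.5865, -0.0227, 0.165]
eef_rot: [179.6, 0.1, 96.6]
force: [-0.7, -0.6, -0.1]
width: 0.0095
```

>>> play_rows:
  increments:
    - [-0.028,-0.028,0,0,0,0,-0.35]
    - [-0.028,-0.026,0,0,0,0,-0.35]
    - [0,0,0.03,0,0,0,-0.35]
    - [0,0,0.03,0,0,0,-0.35]
    - [0,0,0,0,0,0,-0.35]

```text
time_s: 6.75
eef_pos: [0.5328, -0.0842, 0.0973]
eef_rot: [-179.6, -0.2, 96.3]
force: [-1.1, 0.4, -1.0]
width: 0.03
```

```bash
python3 - <<'E'
from h import *
look("5"); s=read_state(); print(s["time_s"],s["eef_pos"],s["eef_rot"],torack(s["eef_pos"]),s["force"],s["width"])
E
```

```text
6.85 [ 0.535992   -0.08440915  0.10125296] [-1.79868198e+02 -7.36182110e-02  9.63866750e+01] [-0.08383929 -0.08968873] [0.20909545 0.8740446  0.26005152] 0.029996997967784815
```

View pics/s5.png

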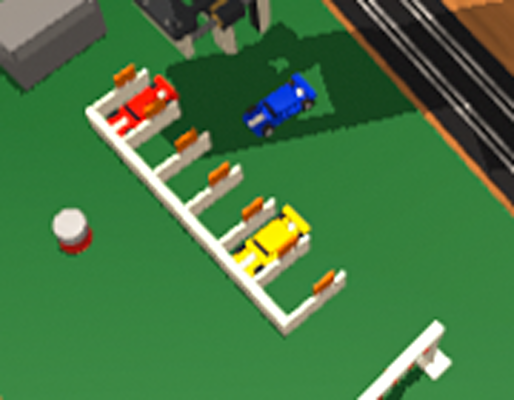

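View pics/t5.png

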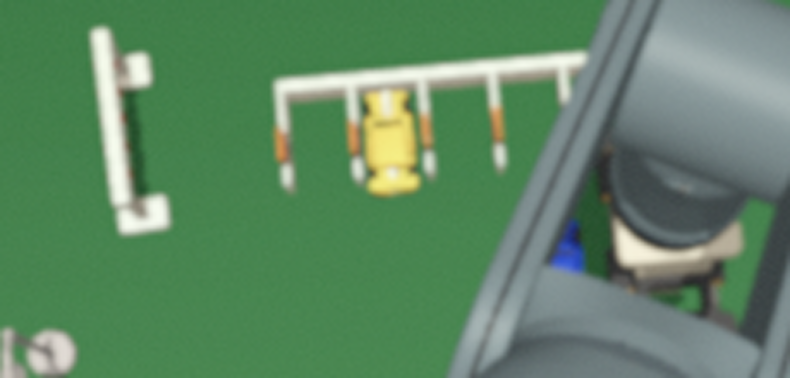

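>>> play_rows:
  increments:
    - [0,0,0.03,0,0,0,-0.35]
    - [0,0,0.025,0,0,0,-0.35]
    - [0,0,0.012,0,0,0,-0.35]
    - [0,0,0.006,0,0,0,-0.35]
    - [0,0,0,0,0,0,-0.35]

```text
time_s: 7.27
eef_pos: [0.5372, -0.0845, 0.0288]
eef_rot: [-180.0, -0.0, 96.4]
force: [0.7, -1.1, -0.6]
width: 0.0301
```

>>> play_rows:
  increments:
    - [0.008,0,0,0,0,0,-0.35]
    - [0.007,0,0,0,0,0,-0.35]
    - [0.005,0,0,0,0,0,-0.35]
    - [0.004,0,0,0,0,0,-0.35]
    - [0.004,0,0,0,0,0,-0.35]

```text
time_s: 7.68
eef_pos: [0.5339, -0.0564, 0.0294]
eef_rot: [179.9, 0.0, 96.4]
force: [-0.3, -0.6, -1.0]
width: 0.0299
```

>>> play_rows:
  increments:
    - [0.004,0,0,0,0,0,-0.35]
    - [0.005,0,0,0,0,0,-0.35]
    - [0.005,0,0,0,0,0,-0.35]
    - [0.005,0,0,0,0,0,-0.35]
    - [0.005,0,0,0,0,0,-0.35]

```text
time_s: 8.1
eef_pos: [0.531, -0.033, 0.0288]
eef_rot: [180.0, 0.0, 96.4]
force: [1.2, -2.0, 0.5]
width: 0.0303
```

```bash
python3 - <<'E'
from h import *
look("6"); s=read_state(); print(s["time_s"],s["eef_pos"],s["eef_rot"],torack(s["eef_pos"]),s["force"],s["width"])
E
```

```text
8.2 [ 0.53045922 -0.0322393   0.02851054] [-1.79964879e+02 -3.81341032e-02  9.64036908e+01] [-0.08356955 -0.03722701] [-0.0332564  -0.20929442 -0.86420875] 0.030455765087301537
```

View pics/s6.png

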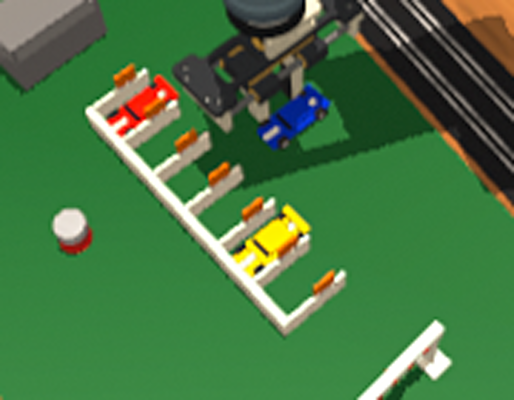

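View pics/t6.png

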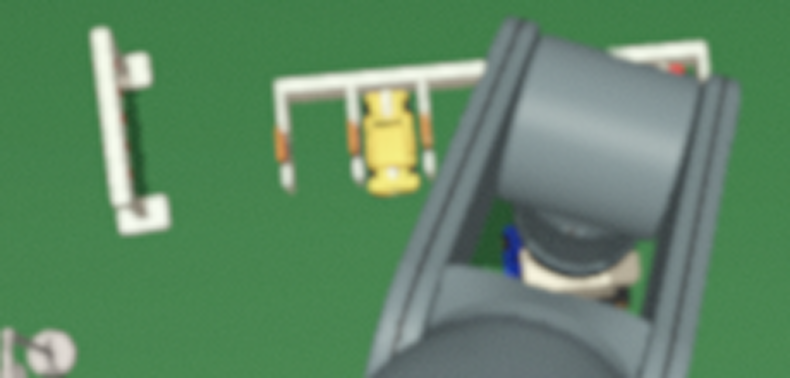

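```bash
python3 - <<'E'
from ov import *
S={"scene":dict(np.load("scene6.npz"))}
from h import torack
roi=(212,190,255,230)
p,f=fit(S["scene"],soft(S["scene"],roi,"blue"),CAR,(.53,-.008,.1),roi); print(p,f,torack(p),np.degrees(p[2]))
d=np.array([-.0835,-.0127]);c,s=np.cos(.1108),np.sin(.1108)
q=(.6094+c*d[0]-s*d[1],.014+s*d[0]+c*d[1],.1108)
ov(S,"scene",[(CAR,q,(255,255,255)),(CAR,p,(0,255,255))],roi,14,"pics/o6.png")
E
```

```text
[ 0.52870778 -0.00942692  0.15747769] 77.15986284591598 [-0.08278781 -0.01436085] 9.022807095673613
```

View pics/o6.png

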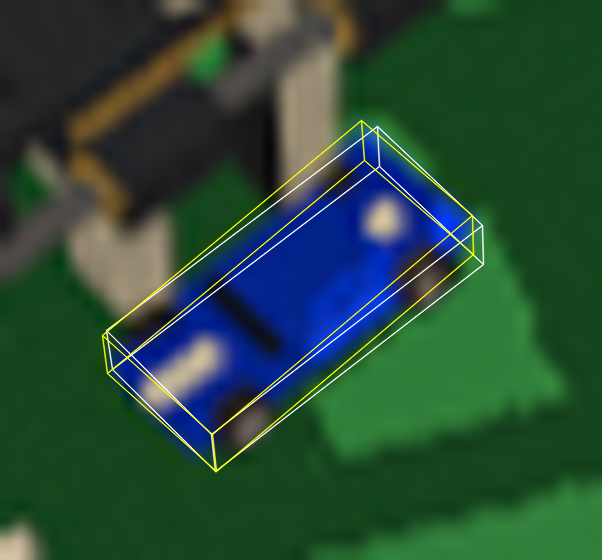

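>>> play_rows:
  increments:
    - [0.004,0,0,0,0,0,-0.35]
    - [0.005,0,0,0,0,0,-0.35]
    - [0.005,0,0,0,0,0,-0.35]
    - [0.005,0,0,0,0,0,-0.35]
    - [0.005,0,0,0,0,0,-0.35]

```text
time_s: 8.62
eef_pos: [0.5279, -0.0087, 0.0285]
eef_rot: [-180.0, -0.0, 96.4]
force: [0.0, -0.8, -0.7]
width: 0.0304
```

>>> play_rows:
  increments:
    - [0.005,0,0,0,0,0,-0.35]
    - [0.004,0,0,0,0,0,-0.35]
    - [0.003,0,0,0,0,0,-0.35]
    - [0.002,0,0,0,0,0,-0.35]
    - [0,0,0,0,0,0,-0.35]

```text
time_s: 9.03
eef_pos: [0.5265, 0.005, 0.0287]
eef_rot: [-180.0, -0.0, 96.4]
force: [0.2, 0.1, -0.8]
width: 0.0303
```

```bash
python3 - <<'E'
from ov import *
S=look("7"); s=read_state(); print(s["time_s"],s["eef_pos"],s["eef_rot"],torack(s["eef_pos"]),s["force"],s["width"])
roi=(215,195,265,240)
d=np.array([-.0835,torack(s["eef_pos"])[1]+.0245]);c,s=np.cos(.1108),np.sin(.1108)
q=(.6094+c*d[0]-s*d[1],.014+s*d[0]+c*d[1],.1108); print(d)
p,f=fit(S["scene"],soft(S["scene"],roi,"blue"),CAR,q,roi); print(p,f,torack(p),np.degrees(p[2]))
ov(S,"scene",[(CAR,q,(255,255,255))],roi,14,"pics/o7.png")
E
```

```text
9.1333 [0.52670443 0.00460969 0.02869496] [ 1.79993818e+02 -6.67211423e-04  9.63799330e+01] [-0.08322679 -0.00018879] [ 0.00307835  0.48449643 -0.4174251 ] 0.029855638885088586
[-0.0835      0.02431121]
[0.52446156 0.03060264 0.19252564] 78.0465465147965 [-0.08258179  0.02589276] 11.030906423378308
```

View pics/o7.png

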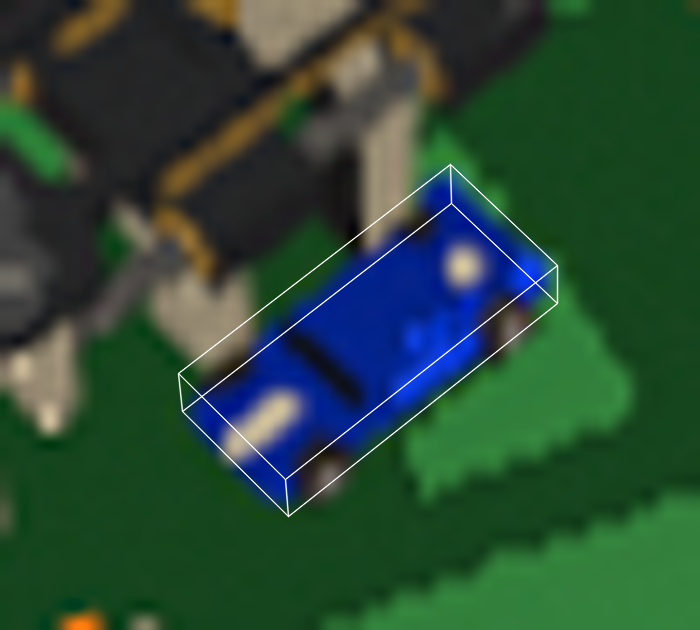

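>>> play_rows:
  increments:
    - [-0.01,0,0,0,0,0,-0.35]
    - [-0.015,0,0,0,0,0,-0.35]
    - [0,0,-0.02,0,0,0,-0.35]
    - [0,0,-0.04,0,0,0,-0.35]
    - [0,0,-0.03,0,0,0,-0.35]

```text
time_s: 9.55
eef_pos: [0.5293, -0.0215, 0.1199]
eef_rot: [-179.9, -0.0, 96.3]
force: [1.3, -0.8, 0.1]
width: 0.0299
```

>>> play_rows:
  increments:
    - [0.017,-0.024,0,0,0,0,-0.68]
    - [0.017,-0.024,0,0,0,0,-0.68]
    - [0.017,-0.024,0,0,0,0,-0.68]
    - [0,0,0,0,0,7,-0.68]
    - [0,0,0,0,0,7,-0.68]

```text
time_s: 9.97
eef_pos: [0.4507, 0.0225, 0.1189]
eef_rot: [-180.0, 0.0, 82.1]
force: [0.6, -0.2, 1.0]
width: 0.0151
```

>>> play_rows:
  increments:
    - [0,0,0,0,0,7,-0.68]
    - [0,0,0,0,0,7,-0.68]
    - [0,0,0,0,0,7,-0.68]
    - [0,0,0,0,0,7,-0.68]
    - [0,0,0,0,0,7,-0.68]

```text
time_s: 10.38
eef_pos: [0.4524, 0.0215, 0.1188]
eef_rot: [180.0, -0.0, 47.0]
force: [-0.4, -0.4, -0.8]
width: 0.015
```

>>> play_rows:
  increments:
    - [0,0,0,0,0,7,-0.68]
    - [0,0,0,0,0,7,-0.68]
    - [0,0,0,0,0,7,-0.68]
    - [0,0,0,0,0,7,-0.68]
    - [0,0,0,0,0,7,-0.68]

```text
time_s: 10.8
eef_pos: [0.4524, 0.0216, 0.1187]
eef_rot: [180.0, -0.0, 12.0]
force: [0.5, -0.1, -0.3]
width: 0.0147
```

>>> play_rows:
  increments:
    - [0,0,0,0,0,6,-0.68]
    - [0,0,0,0,0,0,-0.68]

```text
time_s: 10.97
eef_pos: [0.4524, 0.0216, 0.1188]
eef_rot: [180.0, -0.0, 6.1]
force: [0.1, -0.2, 0.1]
width: 0.0149
```

```bash
python3 - <<'E'
from ov import *
S=look("8"); s=read_state(); print(s["time_s"],s["eef_pos"],s["eef_rot"],torack(s["eef_pos"]),s["force"],s["width"])
roi=(215,195,265,240)
d=np.array([-.083,.0255]);c,s=np.cos(.1108),np.sin(.1108)
q=(.6094+c*d[0]-s*d[1],.014+s*d[0]+c*d[1],.1108); print(d)
ov(S,"scene",[(CAR,q,(255,255,255))],roi,14,"pics/o8.png")
roi=(235,130,275,195)
p,f=fit(S["top"],soft(S["top"],roi,"blue"),CAR,q,roi); print(p,f,torack(p),np.degrees(p[2]))
E
```

```text
11.0667 [0.45233747 0.02180251 0.11871151] [ 1.79991365e+02 -6.56881188e-03  6.53511967e+00] [-0.15523667  0.02512161] [-0.47646994  1.15842322 -0.18705416] 0.014801566359028557
[-0.083   0.0255]
[ 0.71538563  0.02338826 -0.22271852] 0.5938271604938272 [ 0.10637382 -0.0023885 ] -12.76083113051738
```

View pics/t8.png

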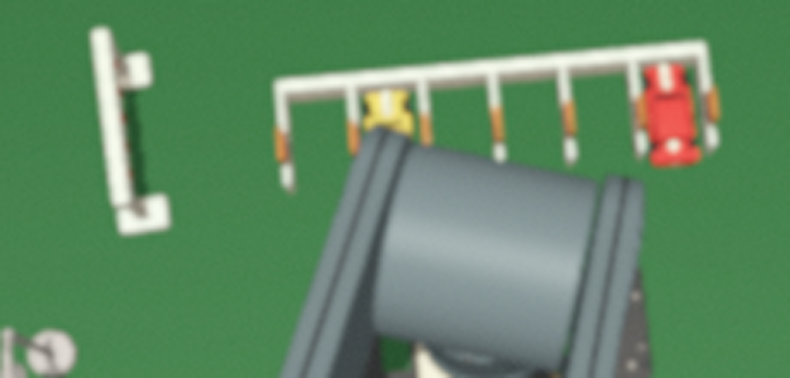

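View pics/o8.png

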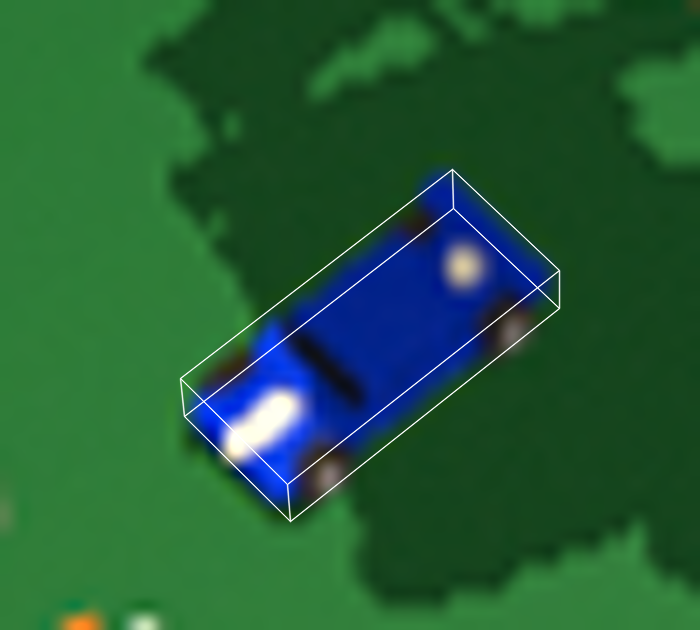

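View pics/s8.png

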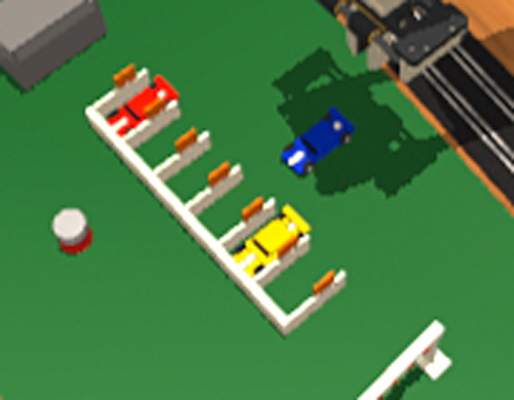

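>>> play_rows:
  increments:
    - [0,0,0.025,0,0,0,-0.68]
    - [0,0,0.03,0,0,0,-0.68]
    - [0,0,0.02,0,0,0,-0.68]
    - [0,0,0.01,0,0,0,-0.68]
    - [0,0,0.005,0,0,0,-0.68]

```text
time_s: 11.48
eef_pos: [0.4511, 0.0223, 0.027]
eef_rot: [-179.9, 0.2, 6.5]
force: [0.1, -0.6, 0.0]
width: 0.0147
```

>>> play_rows:
  increments:
    - [0.006,0,0,0,0,0,-0.68]
    - [0.006,0,0,0,0,0,-0.68]
    - [0.005,0,0,0,0,0,-0.68]
    - [0.004,0,0,0,0,0,-0.68]
    - [0.004,0,0,0,0,0,-0.68]

```text
time_s: 11.9
eef_pos: [0.4782, 0.0251, 0.0294]
eef_rot: [180.0, -0.1, 6.4]
force: [-0.6, 0.2, 0.5]
width: 0.0149
```

>>> play_rows:
  increments:
    - [0.004,0,0,0,0,0,-0.68]
    - [0.005,0,0,0,0,0,-0.68]
    - [0.005,0,0,0,0,0,-0.68]
    - [0.005,0,0,0,0,0,-0.68]
    - [0.005,0,0,0,0,0,-0.68]

```text
time_s: 12.32
eef_pos: [0.5013, 0.0279, 0.0287]
eef_rot: [-180.0, 0.0, 6.4]
force: [-2.2, -0.4, 1.6]
width: 0.0149
```

>>> play_rows:
  increments:
    - [0.005,0,0,0,0,0,-0.68]
    - [0.005,0,0,0,0,0,-0.68]
    - [0.005,0,0,0,0,0,-0.68]
    - [0.005,0,0,0,0,0,-0.68]
    - [0.003,0,0,0,0,0,-0.68]

```text
time_s: 12.73
eef_pos: [0.5248, 0.0304, 0.0287]
eef_rot: [180.0, -0.1, 6.4]
force: [-1.7, 0.5, 1.4]
width: 0.0144
```

```bash
cat > chk.py <<'E'
from ov import *
import sys
t=sys.argv[1]
S=look(t); s=read_state(); r=torack(s["eef_pos"]); print(s["time_s"],s["eef_pos"],s["eef_rot"],r,s["force"],s["width"])
roi=(185,195,260,255)
d=np.array([r[0]+.0455,float(sys.argv[2])]);c,s=np.cos(.1108),np.sin(.1108)
q=(.6094+c*d[0]-s*d[1],.014+s*d[0]+c*d[1],.1108); print(d)
ov(S,"scene",[(CAR,q,(255,255,255)),(RACK,RK,(255,0,255))],roi,10,f"pics/o{t}.png")
E
python3 chk.py 9 .0255
```

```text
12.8333 [0.52483498 0.03033567 0.02867937] [ 1.79986417e+02 -7.35769400e-02  6.37190181e+00] [-0.08224017  0.02558614] [ 0.01756042  0.7972198  -0.39138446] 0.01483571744515705
[-0.03674017  0.0255    ]
```

View pics/o9.png

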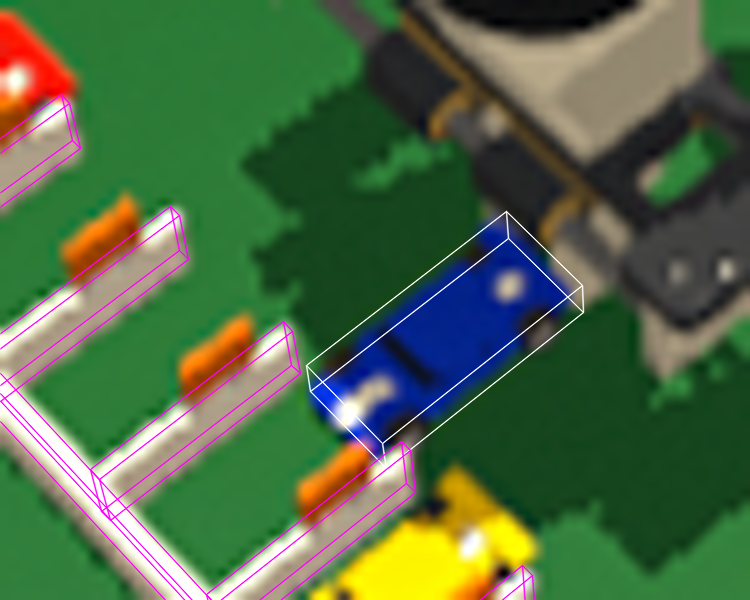

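View pics/t9.png

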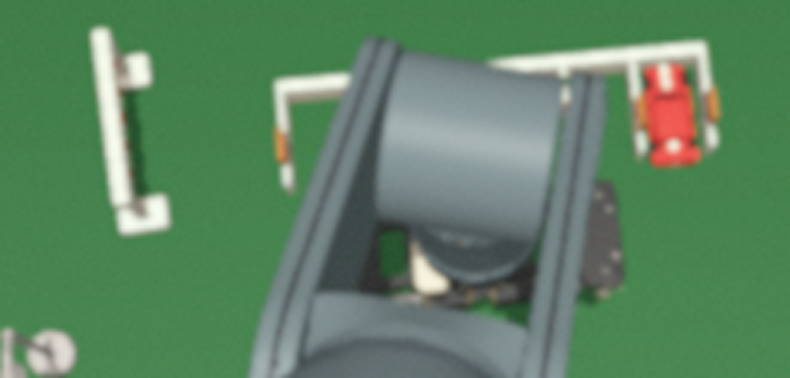

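>>> play_rows:
  increments:
    - [0.004,0,0,0,0,0,-0.68]
    - [0.005,0,0,0,0,0,-0.68]
    - [0.005,0,0,0,0,0,-0.68]
    - [0.005,0,0,0,0,0,-0.68]
    - [0.005,0,0,0,0,0,-0.68]

```text
time_s: 13.25
eef_pos: [0.5482, 0.0331, 0.0287]
eef_rot: [180.0, -0.0, 6.4]
force: [-1.4, -0.5, 1.7]
width: 0.0149
```

>>> play_rows:
  increments:
    - [0.005,0,0,0,0,0,-0.68]
    - [0.005,0,0,0,0,0,-0.68]
    - [0.005,0,0,0,0,0,-0.68]
    - [0.005,0,0,0,0,0,-0.68]
    - [0.004,0,0,0,0,0,-0.68]

```text
time_s: 13.67
eef_pos: [0.5722, 0.0358, 0.0287]
eef_rot: [180.0, -0.0, 6.4]
force: [-1.7, -0.3, 1.4]
width: 0.0152
```

```bash
python3 chk.py 10 .0255
```

```text
13.7667 [0.57262638 0.03570703 0.02870717] [ 1.79987377e+02 -7.92177889e-02  6.37582609e+00] [-0.0341479   0.02564011] [-0.04138471 -0.19135066 -0.7904683 ] 0.014529797802267593
[0.0113521 0.0255   ]
```

View pics/o10.png

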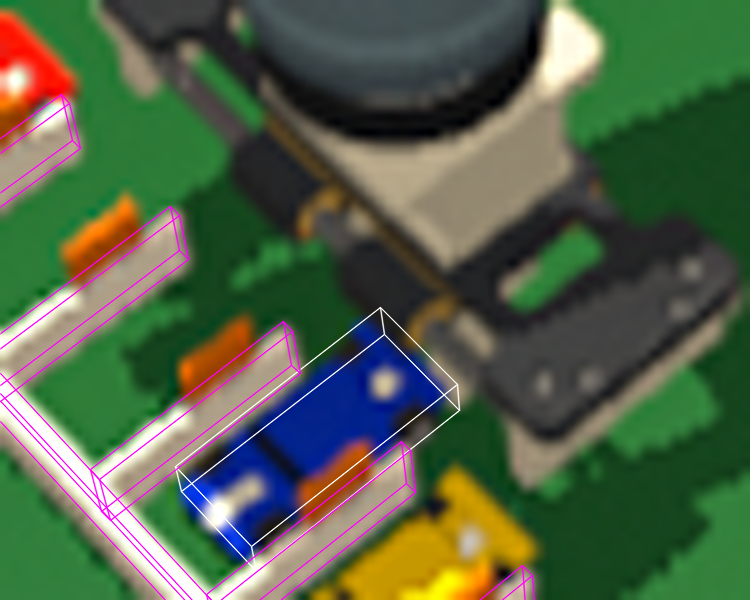

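>>> play_rows:
  increments:
    - [0.004,0,0,0,0,0,-0.68]
    - [0.005,0,0,0,0,0,-0.68]
    - [0.004,0,0,0,0,0,-0.68]
    - [0.003,0,0,0,0,0,-0.68]
    - [0.002,0,0,0,0,0,-0.68]

```text
time_s: 14.18
eef_pos: [0.5885, 0.0376, 0.0285]
eef_rot: [-180.0, 0.2, 6.4]
force: [-8.2, -1.6, 6.7]
width: 0.0145
```

>>> play_rows:
  increments:
    - [0.001,0,0,0,0,0,-0.68]
    - [0.001,0,0,0,0,0,-0.68]

```text
time_s: 14.35
eef_pos: [0.5886, 0.0376, 0.0285]
eef_rot: [-180.0, 0.4, 6.4]
force: [-11.7, -2.2, 9.9]
width: 0.0146
```

```bash
python3 chk.py 11 .0255
```

```text
14.45 [0.5885516  0.03759932 0.02850471] [-179.99311098    0.35159666    6.40366562] [-0.0181111   0.02575989] [-8.77129639 -2.68093062  6.72208042] 0.014798001426158084
[0.0273889 0.0255   ]
```

View pics/o11.png

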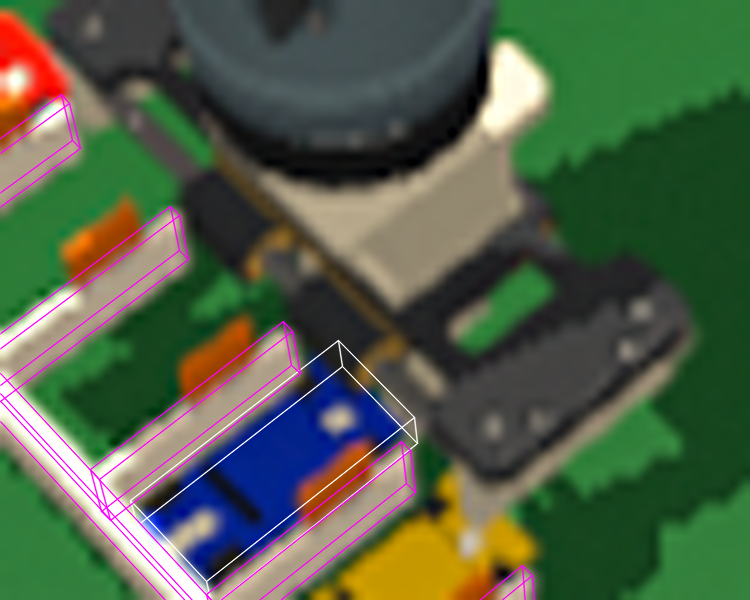

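>>> play_rows:
  increments:
    - [-0.005,0,0,0,0,0,-0.68]
    - [-0.01,0,0,0,0,0,-0.68]
    - [-0.015,0,0,0,0,0,-0.68]
    - [-0.015,0,0,0,0,0,-0.68]
    - [-0.015,0,0,0,0,0,-0.68]

```text
time_s: 14.87
eef_pos: [0.5317, 0.0312, 0.0287]
eef_rot: [180.0, -0.1, 6.4]
force: [0.3, -0.5, -0.5]
width: 0.0145
```

>>> play_rows:
  increments:
    - [-0.04,0,0,0,0,0,-0.68]
    - [-0.04,0,0,0,0,0,-0.68]
    - [-0.03,0,0,0,0,0,-0.68]
    - [0,0,0,0,0,0,-0.68]
    - [0,0,0,0,0,0,-0.68]

```text
time_s: 15.28
eef_pos: [0.4215, 0.0191, 0.0289]
eef_rot: [180.0, -0.0, 6.3]
force: [0.4, 0.1, 0.8]
width: 0.0148
```

```bash
python3 chk.py 12 .026; python3 - <<'E'
from ov import *
S={n:dict(np.load(f"{n}12.npz")) for n in("scene","top")}
c,s=np.cos(.1108),np.sin(.1108)
cars=[(CAR,(.6094+c*x-s*y,.014+s*x+c*y,.1108),col) for x,y,col in((.032,.026,(255,255,255)),(.032,.078,(255,255,255)),(.032,-.130,(255,255,255)))]
ov(S,"scene",cars+[(RACK,RK,(255,0,255))],(160,185,250,275),8,"pics/os12.png")
ov(S,"top",cars+[(RACK,RK,(255,0,255))],(185,95,325,165),5.6,"pics/ot12.png")
E
```

```text
15.3833 [0.42451083 0.01865451 0.02931988] [179.94113619  -0.19768957   6.35356405] [-0.18324075  0.02506979] [ 0.36962673 -0.70527696  0.37674104] 0.014568226104308605
[-0.13774075  0.026     ]
```

View pics/os12.png

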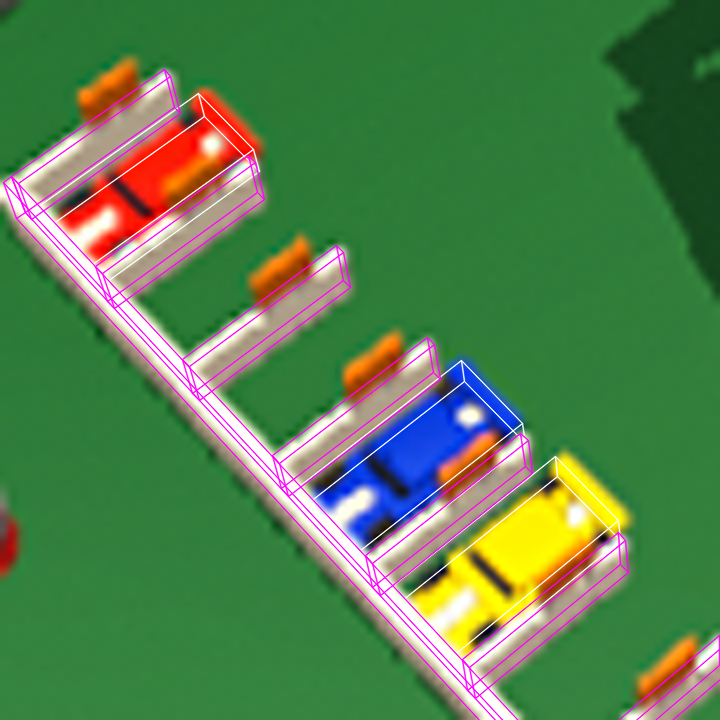

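View pics/ot12.png

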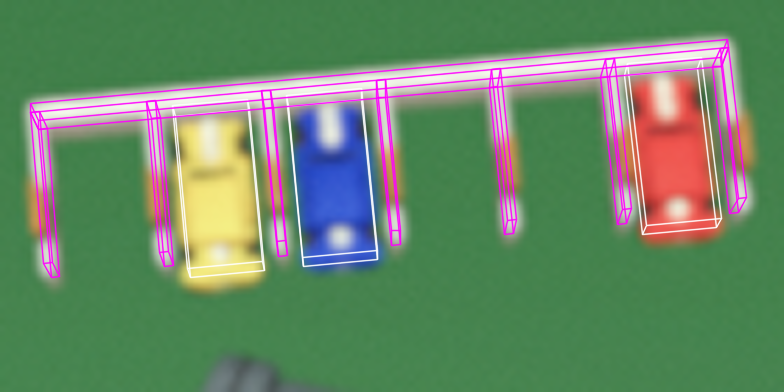

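>>> play_rows:
  increments:
    - [0,0,-0.02,0,0,0,-0.68]
    - [0,0,-0.04,0,0,0,-0.68]
    - [-0.01,0,-0.04,0,0,0,-0.68]
    - [-0.01,0,-0.04,0,0,0,-0.68]
    - [0,0,-0.02,0,0,0,-0.68]

```text
time_s: 15.8
eef_pos: [0.4047, 0.0165, 0.1935]
eef_rot: [179.9, -0.4, 6.4]
force: [1.3, -0.5, -0.7]
width: 0.0149
```

>>> play_rows:
  increments:
    - [0,0,0,0,0,0,-0.68]
    - [0,0,0,0,0,0,-0.68]
    - [0,0,0,0,0,0,-0.68]
    - [0,0,0,0,0,0,-0.68]

```text
time_s: 16.13
eef_pos: [0.4022, 0.017, 0.1873]
eef_rot: [-179.9, 0.1, 6.4]
force: [0.3, 0.2, 0.1]
width: 0.0146
```

```bash
python3 chk.py 13 .026; python3 - <<'E'
from h import *
A={n:dict(np.load(f"{n}0.npz")) for n in("scene","top")};B={n:dict(np.load(f"{n}13.npz")) for n in("scene","top")}
for n in A: cv2.imwrite(f"pics/{n}13.png",B[n]["image"])
for col,lo,hi in(("yellow",(22,130,120),(32,255,255)),("red",(0,150,80),(6,255,255)),("blue",(110,120,40),(130,255,255))):
    for n in A:
        for X in(A,B):
            print(col,n,[(c.round(1).tolist(),int(a)) for c,a,_ in blobs(X[n]["image"],lo,hi,40,(90,90,430,300))])
d=np.abs(A["scene"]["image"].astype(int)-B["scene"]["image"]).max(2); cv2.imwrite("pics/diff.png",np.clip(d*3,0,255).astype(np.uint8))
E
```

```text
16.2333 [0.40198209 0.0170276  0.1872235 ] [-1.79936335e+02  1.69002040e-01  6.37526659e+00] [-0.20581125  0.02594394] [ 0.28618945 -0.22252233  0.29972501] 0.01502563650239477
[-0.16031125  0.026     ]
yellow scene [([225.0, 253.2], 228)]
yellow scene [([225.0, 253.2], 229)]
yellow top [([223.2, 128.9], 138)]
yellow top [([223.0, 129.0], 144)]
red scene [([179.2, 206.2], 148), ([93.2, 256.5], 47), ([111.4, 288.9], 66)]
red scene [([179.2, 206.2], 148), ([93.2, 256.4], 46), ([111.4, 288.9], 65)]
red top [([304.6, 124.2], 265)]
red top [([304.6, 124.3], 264)]
blue scene [([227.8, 206.3], 212)]
blue scene [([211.6, 241.1], 201)]
blue top [([272.2, 169.0], 287)]
blue top [([244.4, 128.9], 275)]
```

View pics/scene13.png

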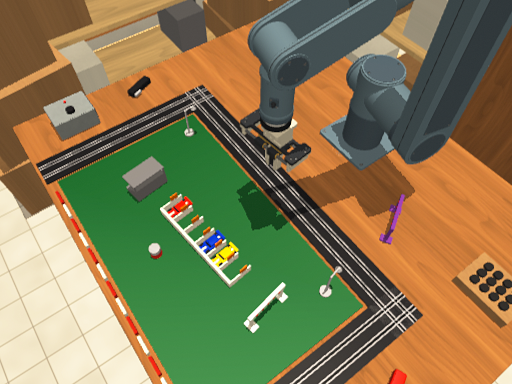

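View pics/diff.png

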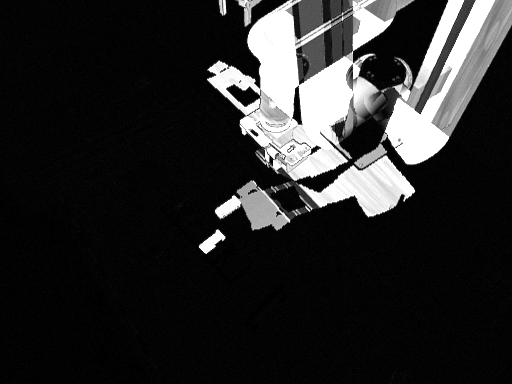

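View pics/t13.png

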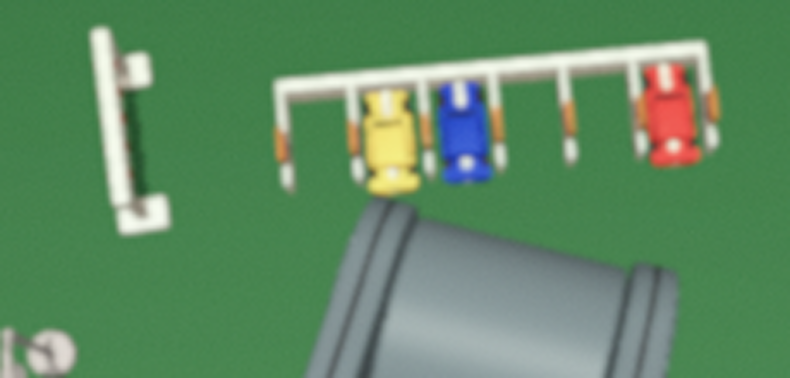

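```bash
python3 -c "
from rig import hand_in; print(hand_in())"
```

```text
the job is handed in; nothing more can be done
None
```

I ran the shut fingertip in from the gantry (left) end. It bent over tabs 1, 2 and 3 in turn and was lifted out before reaching tab 4. Then I pushed the blue racer sideways into line with the third gap and nose first, from its tail, to the back wall. It was never gripped or lifted, and I handed in at about 16 s of the 72 s allowed.

**Last checks:**
- **Racer:** the push stalled at about 10 N. In the top view the racer's tail lies level, within about 1 mm, with the tails of the parked yellow and red cars. It stayed put after I backed off.
- **Rest of the scene:** comparing the scene view before and after shows only the arm, its shadow and the racer changed. All seven tabs are upright, and the arm is clear at about 0.19 m with no contact force.

**Disagreements:**
- **Stall position:** the push stalled about 4.6 mm short of where I had reckoned from the pad width and my rack fit.
- **Rack fit:** against that fit, the parked cars also appear about 4 mm further out than fully home. I took the fit or the finger width to be off, because the stall force and the tail alignment both say the racer is home.

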